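Pass the sample tray from one locking clamp to the other

ROBOT

A 6-joint arm with a two-finger parallel gripper is mounted at the origin on the work surface. World frame = base frame: x ahead of the robot, y to its left, z up, the work surface at z = 0. Lengths are in mm, angles in rad, forces in N, time in s.
With the tool pointing down it reaches from about 350 to 850 mm from the base axis. Payload 8.1 kg.
Tool frame: the origin (TCP) lies at the very end of the fingers, on their centre line; the grasp point (between the pads) lies 19 mm behind it; x points along the fingers, z is the direction in which the jaws open and shut, and the axes are right-handed (so a half turn about x gives the same grasp; the last joint's range is limited). The gripper opens to 93 mm and grips with 3 to 60 N. Pads are 15 mm wide; open, the fingers measure 128 mm over their backs; the gripper's body (75 mm by 188 mm) begins 65 mm behind the grasp point.
Start: joints at [1.043, 0.13, 1.488, -0, 1.523, -0.085], TCP at [257.063, 542.147, 190.135] pointing down, gripper open.
Joint ranges: [-2.96, 2.96], [-0.89, 2.26], [0.02, 2.5], [-1.34, 4.48], [0, 2.73], [-2.66, 2.66]. Speed limits (rad/s): [2.39, 2.39, 2.79, 3.14, 3.14, 3.14].

INTERFACE

Orientations are given as a unit quaternion [w, x, y, z].
In Python, from cell import ctrl gives the robot as it stands.
- The arm moves only by the tool jog_arm, never from a script. Its argument "deltas" is a list that holds one entry, the list of rows, each a list of 6 numbers: the shift along the tool's x, y, z in cm, then the turn, a rotation vector about the tool's x, y, z in degrees. In form: [[[x, y, z, wx, wy, wz], ...]]. A call has 1 to 20 rows; each row shifts and turns the commanded pose from where the row before left it, along the tool's axes as they then stand; what a row does not reach is not made up. A row lasts 1/12 s, in which the tool goes at most 41.7 mm and 7.16 degrees, less where a joint would pass 70% of its speed; a pose out of reach is approached as far as the arm can. A call with a gripper value outside its range is refused whole. "jaw" is the gripper command: -1 is fully open, 1 is shut, values between are in proportion, set as the call begins (left out, the last holds). The fingers move at their own pace and stop on an object; "squeeze" is the grip in N (left out, the last holds). Time passes only in rows, so rows that do not move let the fingers close. It gives the time, the measured TCP pose, the force and the opening at its end, in the units of the state.
- ctrl.get_obs(): the state, without advancing time (a new reading comes with each control period).
- ctrl.capture(name): name is "scene" or "top"; returns a dict with "frame" (400x640x3 uint8, red, green, blue), "range_z" (400x640 float32, mm along the optical axis (not along the pixel's ray), 0 where there is no reading), "fx", "fy", "cx", "cy" (pixels), "k1" (the pictures are not rectified: a ray, as slopes to the right and down, at radius r is drawn at 1 + k1 r^2 times it, then the intrinsics apply), "R" (3x3) and "t" (3): a world point X has camera coordinates R X + t. Camera axes: x right, y down, z forward; pixel columns grow to the right and rows downward; lengths in mm; the calibration is good to about 2 mm. A picture is of the moment at which its call begins.
- ctrl.close_job(): hands the job in, once; it reports no verdict.
Trained networks look in the newest picture that a camera, given by its name, has taken for a name from the list of things; names that differ only in an ending like _2 or _b are one class to them, and where a whole thing is asked for, a point or a joint stands for the part that bears it (a point fixed in the world has none). Each returns a list of dicts, best first, with "score" (0 to 1); they miss things now and then, are a little off and sometimes report something else, mostly with a low value. They report only what shows in the picture. A call takes as long as a camera call.
- ctrl.look_for(camera, query): "location" ([row, column] in pixels, amid what is visible of it).
- ctrl.masks_of(camera, query): "mask" (400x640 bool, what is visible of it) and "location" ([row, column] in pixels, amid what is visible of it).
The state is a dict: "clock": time; "q": joint angles; "qvel": joint speeds; "joint_efforts": joint torques, N m; "eef_pos": TCP position; "eef_rot": TCP orientation; "ft_force": force on the tool from outside, world axes, zero at the start; "wrist_torque": the same for the moment, N m; "gripper_width": opening from 0.0 (shut) to 1.0 (fully open).
Only numpy, scipy, OpenCV 4.12 (cv2) and the standard library are available. Lean on these libraries where they do the work, as an engineer would, in place of code of your own. Each camera call takes 0.05 s, during which the arm holds its last target.

TASK

The tray of stones on the scanning stage is held by the one locked ratchet clamp, which shades the corner to be scanned next. First squeeze the handles of the open clamp fully together until its ratchet locks on the tray's post, and let go of them; only then press down the release tab of the clamp that was locked at the start, so that its handles spring fully open. Leave the tray where it is.

Things in the scene. Friction and masses are not known exactly. Their poses are not given: they have to be found in the camera images.
- free_clamp_handles (a point): Steel scissor-type locking clamp, open at the start, lying level on a fixed pillar at its pivot. Point: midway between the centres of its two finger rings (22 mm outside, 8 mm thick), at half thickness, 58 mm above the table (stage top at 12 mm), 130 mm from the pivot. +x from handles to jaws, y across, z up. Width over the rings: 68 mm open, 49 locked, 45 at the stop.
- free_clamp (a joint): Swing of each handle of the clamp that starts open, rad (both swing alike about the upright pivot): 0.087 open (start), 0.048 half-way catch, 0.017 locked, 0 squeezed to the stop. They spring open with 4 to 5 N at each ring. The ratchet, 100 mm from the pivot, has two teeth: squeezed right to the stop and let go, the clamp stays locked at 0.017.
- held_clamp_tab (a point): Like clamp, same heading, locked at the start, 180 mm to the left or right of the open one. Point: middle of the top face of its release tab, a flat steel plate 28 x 20 x 8 mm (x, y, z) behind its right-hand (-y) ring, 158 mm from the pivot, top 62 mm above the table. x, y, z as for the other clamp, turning with this handle. The other clamp has such a tab too.
- held_clamp (a joint): Swing of each handle of the clamp that starts locked, rad: 0.017 locked (start), 0.048 half-way catch, 0.087 fully open. Pressed straight down, its tab bends the springy lower half of the right handle down, 9 mm to a stop, 2 to 4 N; from about 5 mm down the teeth are clear and the handles spring apart, at the latest as the tab is let up. The rings do not bend.
- tray_middle (a point): Black open tray of stones, 120 x 240 mm, 28 mm high, about 0.7 kg, loose on the stage; point: its middle, half-way up. Two steel posts on its edge towards the handles stand in the jaws of the two clamps.

How it is judged:
By the outcome, as a careful person would: the job done as asked, in the order asked, and still so for the second after the job is handed in, with the robot touching nothing.
It also fails if it takes over 35 s, if anything falls off the work surface, if the arm or the gripper's body presses on something with over 40 N, if the wrist force passes 120 N, or if a joint passes its speed limit or range.

## Working session

There is one attempt and no reset: what is moved stays moved. The work goes in short steps, Python scripts to look and compute and a tool call to move; the robot and the scene stay as the last step left them, time stands still between calls to the robot, and variables do not carry over. Pictures are saved under pics/ and viewed, and the job is handed in when it is done.

Besides the shell and the picture viewer there is one more tool, called after "Request:" in YAML: its name, and indented under it one key for each argument. jog_arm: Moves the arm, as the interface text tells. Its arguments: {"type":"object","properties":{"deltas":{"type":"array"},"jaw":{"type":"number"},"squeeze":{"type":"number"}},"required":["deltas"]}

```bash
ls; mkdir -p pics; cat > h.py <<'E'
import numpy as np, cv2
from cell import ctrl
def save(c,n): cv2.imwrite('pics/'+n+'.png', cv2.cvtColor(c['frame'],cv2.COLOR_RGB2BGR))
def ray(c,row,col):
    K=np.array([[c['fx'],0,c['cx']],[0,c['fy'],c['cy']],[0,0,1.]])
    # distortion: xd = x(1+k1 r^2)
    p=cv2.undistortPoints(np.array([[[col,row]]],float),K,np.array([c['k1'],0,0,0.]))[0,0]
    return np.array([p[0],p[1],1.])
def at_z(c,row,col,z):
    R=np.array(c['R']);t=np.array(c['t']);d=R.T@ray(c,row,col);o=-R.T@t
    return o+d*(z-o[2])/d[2]
def at_depth(c,row,col):
    R=np.array(c['R']);t=np.array(c['t']);z=c['range_z'][int(round(row)),int(round(col))]
    return R.T@(ray(c,row,col)*z-t)
def proj(c,X):
    R=np.array(c['R']);t=np.array(c['t']);p=R@np.array(X,float)+t;x,y=p[:2]/p[2];k=1+c['k1']*(x*x+y*y)
    return np.array([c['cy']+c['fy']*y*k,c['cx']+c['fx']*x*k])
E
python3 - <<'E'
from h import *
print(ctrl.get_obs())
for n in ['scene','top']:
    c=ctrl.capture(n);save(c,n+'0')
    print(n,{k:c[k] for k in c if k not in('frame','range_z')})
    np.savez(n+'0.npz',**c)
    for q in ['free_clamp_handles','free_clamp','held_clamp_tab','held_clamp','tray_middle']:
        for d in ctrl.look_for(n,q)[:3]:
            print(q,d, at_depth(c,*d['location']).round(1), at_z(c,*d['location'],58).round(1))
E
```

```text
pics
{'clock': 0.0, 'q': array([ 1.04259191e+00,  1.31152913e-01,  1.48927520e+00, -6.61018831e-06,
        1.52301349e+00, -8.53982191e-02]), 'qvel': array([ 6.24025630e-04,  3.37894906e-05,  7.38017252e-05, -3.52064290e-04,
       -1.06045450e-04, -6.10502474e-04]), 'joint_efforts': array([ 1.70743493e-03, -5.59851301e+01, -4.91766071e+01,  7.67996768e-02,
        3.53403669e-02, -1.41505434e-04]), 'eef_pos': array([256.74981461, 541.59648786, 189.09467911]), 'eef_rot': array([ 0.59701499, -0.37829886,  0.59817335,  0.37769261]), 'ft_force': array([0.26778824, 0.45446731, 0.30356188]), 'wrist_torque': array([ 0.01128037, -0.00083847,  0.00540545]), 'gripper_width': 1.0000510672238325}
scene {'fx': 445.6900475518351, 'fy': 445.6900475518351, 'cx': 320.05305446138124, 'cy': 193.8849054611258, 'k1': -0.050253747651282335, 'R': array([[-0.06854991,  0.99751859,  0.0160493 ],
       [ 0.66288055,  0.05756419, -0.74650904],
       [-0.7455805 , -0.04053436, -0.66518169]]), 't': array([   6.14666582, -374.64689112, 1317.57444545])}
free_clamp_handles {'location': [197.2, 362.7], 'score': 
[... 654 characters left out ...]
.14427794],
       [ 0.14411836, -0.03497577, -0.98894216]]), 't': array([ 15.50233087, 633.85634391, 682.05140888])}
free_clamp_handles {'location': [215.2, 270.2], 'score': 0.62} [608.2 100.3  63.1] [608.7 100.8  58. ]
free_clamp {'location': [239.1, 368.0], 'score': 0.71} [563.4 -75.8  72.2] [564.1 -78.1  58. ]
free_clamp {'location': [247.9, 276.6], 'score': 0.62} [548.9  88.1  64.8] [549.1  88.6  58. ]
held_clamp_tab {'location': [272.5, 372.5], 'score': 0.61} [503.7 -84.4  60.9] [503.6 -84.9  58. ]
held_clamp {'location': [229.3, 367.5], 'score': 0.61} [582.4 -78.2  54.3] [582.1 -77.6  58. ]
tray_middle {'location': [216.2, 268.8], 'score': 0.29} [606.5 103.   61.6] [606.9 103.3  58. ]
```

View pics/scene0.png

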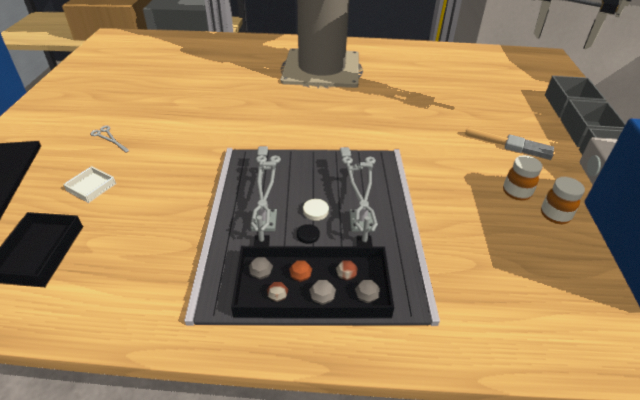

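View pics/top0.png

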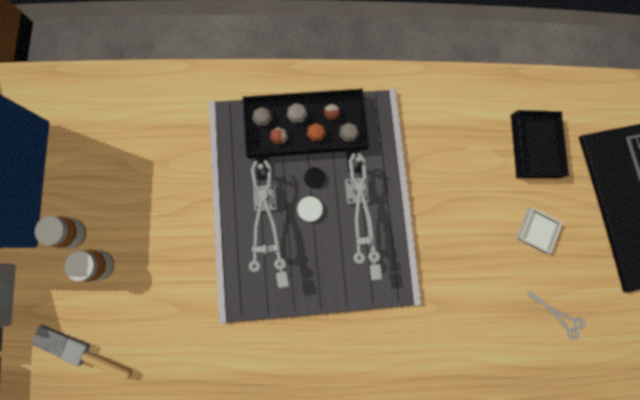

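The scene picture shows two clamps on a dark stage (free one around col 355, held one around col 262) with the tray in front. In the top picture the left clamp (rings near row 265, cols 254/280) is wide open. The right one (rings near row 258, cols 360/374) is narrow, so locked, with its tab at (272, 376). I'll zoom in to get exact pixels.

```bash
python3 - <<'E'
from h import *
c=dict(np.load('top0.npz'))
f=cv2.cvtColor(c['frame'],cv2.COLOR_RGB2BGR)
a=f[145:295,235:300];b=f[145:295,335:400]
o=np.hstack([cv2.resize(x,None,fx=6,fy=6,interpolation=cv2.INTER_CUBIC)[300:] for x in (a,b)])
cv2.imwrite('pics/topz.png',o);print(o.shape)
s=dict(np.load('scene0.npz'));g=cv2.cvtColor(s['frame'],cv2.COLOR_RGB2BGR)[140:250,245:385]
cv2.imwrite('pics/scz.png',cv2.resize(g,None,fx=5,fy=5,interpolation=cv2.INTER_CUBIC))
E
```

```text
(600, 780, 3)
```

View pics/topz.png

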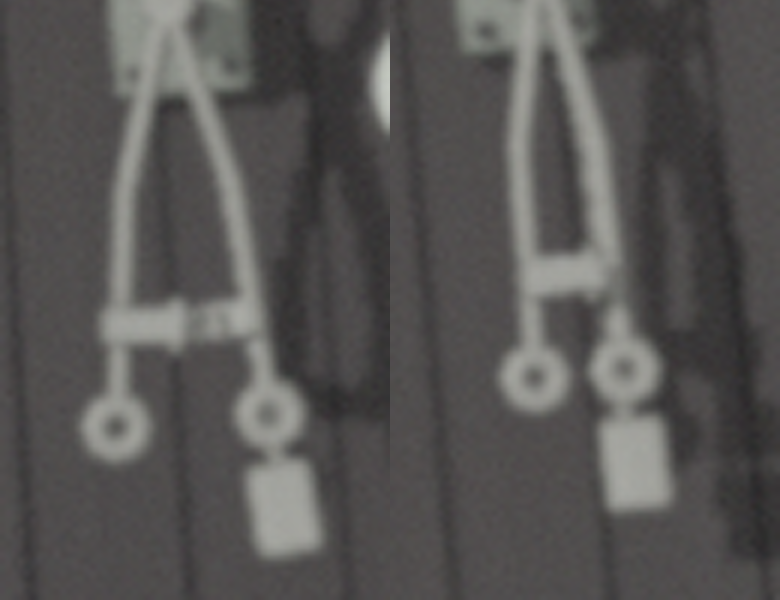

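View pics/scz.png

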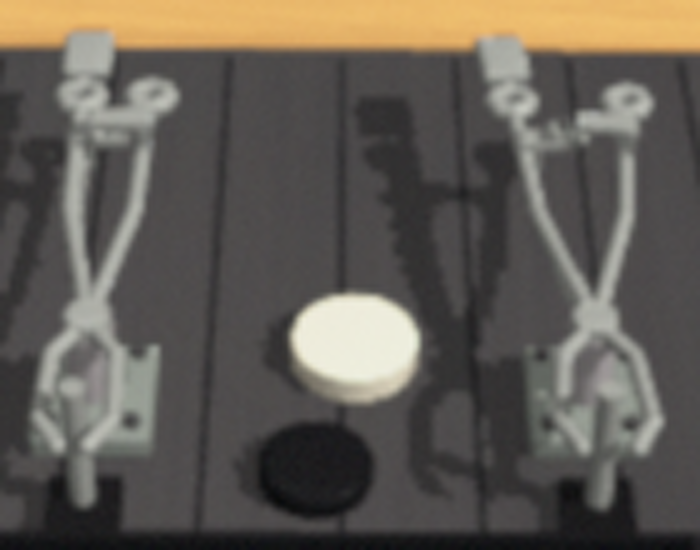

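```bash
python3 - <<'E'
from h import *
c=dict(np.load('top0.npz'));s=dict(np.load('scene0.npz'))
T=lambda x,y,o:(195+(y+.5)/6-.5,o+(x+.5)/6-.5)
S=lambda x,y:(140+(y+.5)/5-.5,245+(x+.5)/5-.5)
P={}
for n,a,b,z in [('fL',T(115,428,235),S(628,102),62),('fR',T(269,413,235),S(514,100),62),('ftab',T(284,508,235),S(504,60),62),('fpiv',T(168,8,235),S(599,312),66),
 ('hL',T(145,377,335),S(153,97),62),('hR',T(235,369,335),S(83,96),62),('htab',T(246,462,335),S(89,58),62)]:
    P[n]=[at_z(c,*a,z),at_z(s,*b,z)]
    print(n,P[n][0].round(1),at_depth(c,*a).round(1),P[n][1].round(1),at_depth(s,*b).round(1))
for i in (0,1):
    fm=(P['fL'][i]+P['fR'][i])/2; hm=(P['hL'][i]+P['hR'][i])/2
    d=P['fL'][i]-P['fR'][i]; e=P['hL'][i]-P['hR'][i]
    print(fm.round(1),hm.round(1),np.linalg.norm(d),np.linalg.norm(e),'perp heading',np.degrees(np.arctan2(d[1],d[0]))-90,np.degrees(np.arctan2(e[1],e[0]))-90, np.linalg.norm(P['fpiv'][i]-fm), np.linalg.norm(fm-hm), 'hd from offset',np.degrees(np.arctan2(*(fm-hm)[1::-1]))-90)
E
```

```text
fL [517.1 128.9  62. ] [516.3 135.1  14.7] [522.7 128.3  62. ] [521.9 128.3  61.4]
fR [521.3  83.1  62. ] [521.3  83.2  60.1] [525.5  83.2  62. ] [528.5  83.1  64.3]
ftab [493.3  78.5  62. ] [493.5  78.3  66.5] [499.1  78.5  62. ] [499.4  78.5  62.2]
fpiv [643.2 114.3  66. ] [643.8 114.7  62.5] [651.  115.7  66. ] [645.7 116.1  61.1]
hL [531.  -59.8  62. ] [531.1 -66.7  12.4] [536.3 -59.   62. ] [534.1 -59.5  60.3]
hR [533.1 -87.2  62. ] [533.4 -95.8  14. ] [538.1 -86.6  62. ] [538.  -86.6  62. ]
htab [505.3 -89.9  62. ] [505.3 -89.8  62.2] [512.8 -88.5  62. ] [513.6 -88.3  62.5]
[519.2 106.   62. ] [532.1 -73.5  62. ] 46.01752459397735 27.47388977575278 perp heading 5.246221636547631 4.483024686927834 124.35656746514233 180.03327272797597 hd from offset 4.092161414738271
[524.1 105.7  62. ] [537.2 -72.8  62. ] 45.17983018269826 27.649271516362163 perp heading 3.5486221214870284 3.705803901984325 127.37652881511558 179.0508807553815 hd from offset 4.191824784223414
```

```bash
cat >> h.py <<'E'
from scipy.spatial.transform import Rotation as Ro
def Rt(q): return Ro.from_quat([q[1],q[2],q[3],q[0]])
def goal(yaw):
    y=np.radians(yaw); x=np.array([0,0,-1.]); z=np.array([-np.sin(y),np.cos(y),0]); 
    return Ro.from_matrix(np.array([x,np.cross(z,x),z]).T)
def delta(P,yaw,flip=False):
    o=ctrl.get_obs(); R=Rt(o['eef_rot']); G=goal(yaw+(180 if flip else 0))
    return (R.inv().apply(np.array(P)-o['eef_pos'])/10).round(2), np.degrees((R.inv()*G).as_rotvec()).round(2), (G.inv().apply(np.array(P)-o['eef_pos'])/10).round(2)
E
python3 - <<'E'
from h import *
o=ctrl.get_obs();print(Rt(o['eef_rot']).as_matrix().round(3))
for f in (0,1): print(delta([522.5,106,110],4.1,f))
E
```

```text
[[ 0.    -0.904  0.428]
 [ 0.     0.428  0.904]
 [-1.    -0.     0.   ]]
(array([  8.02, -42.67, -28.04]), array([-29.47,   0.  ,   0.  ]), array([  8.02, -23.36, -45.4 ]))
(array([  8.02, -42.67, -28.04]), array([150.53,   0.  ,  -0.  ]), array([ 8.02, 23.36, 45.4 ]))
```

Request:
jog_arm:
  deltas:
    - [[0, 0, 0, -5.9, 0, 0], [0, 0, 0, -5.9, 0, 0], [0, 0, 0, -5.9, 0, 0], [0, 0, 0, -5.9, 0, 0], [0, 0, 0, -5.9, 0, 0], [0, -1.5, -3.0, 0, 0, 0], [0, -1.5, -3.0, 0, 0, 0], [0, -1.5, -3.0, 0, 0, 0], [0, -1.5, -3.0, 0, 0, 0], [0, -1.5, -3.0, 0, 0, 0], [0, -1.5, -3.0, 0, 0, 0], [0, -1.5, -3.0, 0, 0, 0], [0, -1.5, -3.0, 0, 0, 0], [0, -1.5, -3.0, 0, 0, 0], [0, -1.5, -3.0, 0, 0, 0], [0, -1.5, -3.0, 0, 0, 0], [0, -1.5, -3.0, 0, 0, 0], [0, -1.5, -3.0, 0, 0, 0], [0, -1.5, -3.0, 0, 0, 0], [0, -1.5, -3.0, 0, 0, 0]]
  jaw: -1
  squeeze: 20

```text
clock: 2.27
eef_pos: [514.6, 107.9, 190.4]
eef_rot: [-0.482, 0.518, -0.481, -0.518]
ft_force: [0.7, 0.2, 0.9]
gripper_width: 0.997
```

```bash
python3 - <<'E'
from h import *
print(ctrl.get_obs()['eef_pos'],delta([522.5,106,110],4.1))
E
```

```text
[514.58677175 107.92837088 190.4196841 ] (array([ 8.04, -0.77, -0.25]), array([0.03, 0.  , 0.04]), array([ 8.04, -0.78, -0.25]))
```

Request:
jog_arm:
  deltas:
    - [[2.7, -0.2, -0.1, 0, 0, 0], [2.7, -0.2, -0.1, 0, 0, 0], [2.7, -0.3, 0, 0, 0, 0], [0, 0, 0, 0, 0, 0], [0, 0, 0, 0, 0, 0]]

```text
clock: 2.68
eef_pos: [519.5, 107.8, 107.9]
eef_rot: [0.481, -0.517, 0.483, 0.519]
ft_force: [0.3, 0.7, 1.7]
gripper_width: 1.002
```

```bash
python3 - <<'E'
from h import *
print(ctrl.get_obs()['eef_pos'])
c=ctrl.capture('top');s=ctrl.capture('scene');np.savez('top1.npz',**c);np.savez('scene1.npz',**s)
a=cv2.resize(cv2.cvtColor(c['frame'],cv2.COLOR_RGB2BGR)[190:300,220:330],None,fx=5,fy=5,interpolation=cv2.INTER_CUBIC)
cv2.imwrite('pics/t1.png',a)
g=cv2.cvtColor(s['frame'],cv2.COLOR_RGB2BGR)[90:210,300:430]
cv2.imwrite('pics/s1.png',cv2.resize(g,None,fx=5,fy=5,interpolation=cv2.INTER_CUBIC))
E
```

```text
[519.52911785 107.80753157 107.9440937 ]
```

View pics/t1.png

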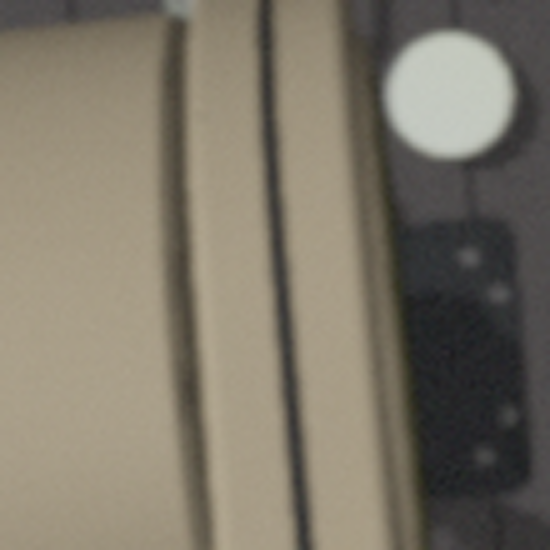

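View pics/s1.png

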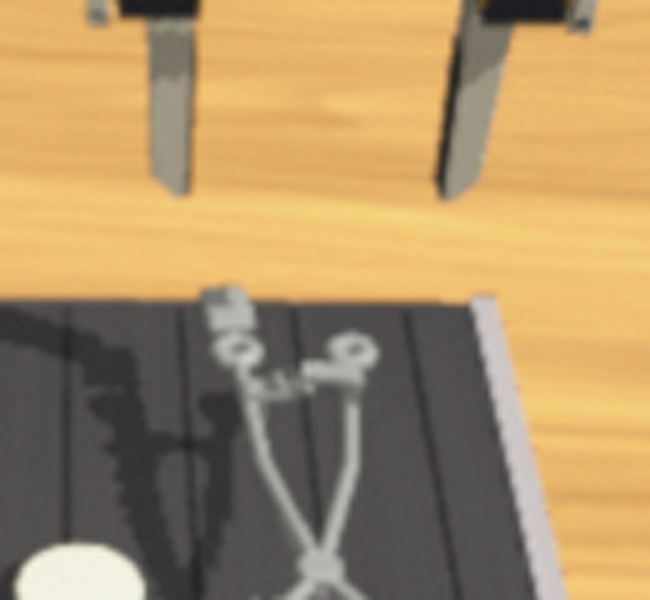

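```bash
python3 - <<'E'
from h import *
s=dict(np.load('scene1.npz'));o=ctrl.get_obs();p=o['eef_pos'];R=Rt(o['eef_rot'])
def z(X): r,c=proj(s,X); return ((c+.5-300)*5-.5).round(1),((r+.5-90)*5-.5).round(1)
for dz in(-46.5,46.5):
  for dy in (-7.5,0,7.5): print(dz,dy,z(p+R.apply([0,dy,dz])))
  X=p+R.apply([0,0,dz])
S=lambda x,y:(90+(y+.5)/5-.5,300+(x+.5)/5-.5)
for q in [(165,180),(170,150),(460,180),(470,150)]: print(q,at_depth(s,*S(*q)).round(1))
for q in [(351,350),(238,350)]: print(q,at_z(s,*S(*q),62).round(1),at_depth(s,*S(*q)).round(1))
E
```

```text
-46.5 -7.5 (np.float64(191.3), np.float64(255.4))
-46.5 0 (np.float64(190.6), np.float64(244.2))
-46.5 7.5 (np.float64(189.9), np.float64(233.0))
46.5 -7.5 (np.float64(435.8), np.float64(258.4))
46.5 0 (np.float64(433.5), np.float64(247.1))
46.5 7.5 (np.float64(431.2), np.float64(236.0))
(165, 180) [531.2  51.3 143.2]
(170, 150) [531.4  52.7 156.3]
(460, 180) [528.6 159.8 148.2]
(470, 150) [526.1 162.2 159.7]
(351, 350) [521.4 127.5  62. ] [520.7 127.6  61.4]
(238, 350) [525.5  82.8  62. ] [525.6  82.8  62.1]
```

```bash
python3 - <<'E'
from h import *
s=dict(np.load('scene1.npz'))
print(s['range_z'][115:150:2,325:345].round(0).astype(int))
print(s['range_z'][115:150:2,380:400].round(0).astype(int))
s2=ctrl.capture('scene');np.savez('scene2.npz',**s2);print(ctrl.get_obs()['eef_pos'],ctrl.get_obs()['clock'])
print(s2['range_z'][115:150:4,325:345].round(0).astype(int))
g=s2['frame'][80:150,300:430][:,:,::-1]
cv2.imwrite('pics/s2.png',cv2.resize(g,None,fx=6,fy=6,interpolation=cv2.INTER_CUBIC))
E
```

```text
[[1121 1121 1124 1124 1122  805  804  805  805  803  806  805  803  807
  1125 1126 1126 1121 1121 1128]
 [1116 1117 1118 1115 1117  809  807  808  806  803  807  808  811  807
  1117 1114 1121 1119 1118 1117]
 [1107 1107 1110 1107 1104    0  811  811  813  812  810  812  812  809
  1106 1105 1106 1109 1106 1109]
 [1099 1097 1101 1095 1099 1099  816  814  815  813  815    0  812  818
  1101 1099 1102 1097 1104 1100]
 [1093 1096 1093 1094 1093 1091  817  817  818  818  819  820  817  819
  1098 1093 1094 1090 1096 1093]
 [1086 1083 1088 1087 1086 1087 1088  824  823  822  818  821  819  822
  1086 1086 1085 1088 1086 1087]
 [1083 1076 1080 1079 1078 1076 1079 1079 1082  824  823  824  821 1080
  1081 1078 1079 1080 1079 1082]
 [1074 1072 1072 1072 1073 1076 1078 1074 1077 1075 1075 1075 1074 1076
  1073 1073 1076 1076 1076 1073]
 [1065 1066 1065 1068 1068 1064 1066 1069 1069 1066 1068 1069 1070 1069
  1067 1065 1065 1068 1065 1068]
 [1060 1057 1059 1063 1059 1062 1061 1056 1059 1061 1061 1061 1061 1060
  1061 1062 1060 1062 1062 1061]
 [1054 1053 1054 1054 1054 1057 1058 1056 1055 105
[... 2975 characters left out ...]
5  816  815  814  815  817  815  820
  1094 1096 1090 1095 1096 1094]
 [1077 1079 1078 1081 1079 1083 1077 1079 1081  822  819  822  823  822
  1079 1082 1084 1081 1081 1080]
 [1068 1067 1068 1065 1065 1068 1067 1068 1067 1065 1067 1068 1066 1068
  1067 1067 1067 1069 1071 1066]
 [1052 1057 1057 1052    0 1054 1055 1055 1052 1053 1054 1057 1057 1054
  1055 1054 1058 1056 1053 1056]
 [1042 1043 1041 1043 1039 1045 1038 1043 1044 1046 1040 1043 1041 1043
  1043 1043 1042 1043 1046 1041]
 [1029 1030 1028 1032 1028 1028 1031 1026 1028 1031 1030 1031 1030 1034
  1032 1034 1032 1034 1031 1030]
 [1020 1018 1019 1017 1014 1019 1018 1018 1017 1020 1020 1017 1018 1022
  1021 1021  913  917  911  912]]
```

View pics/s2.png

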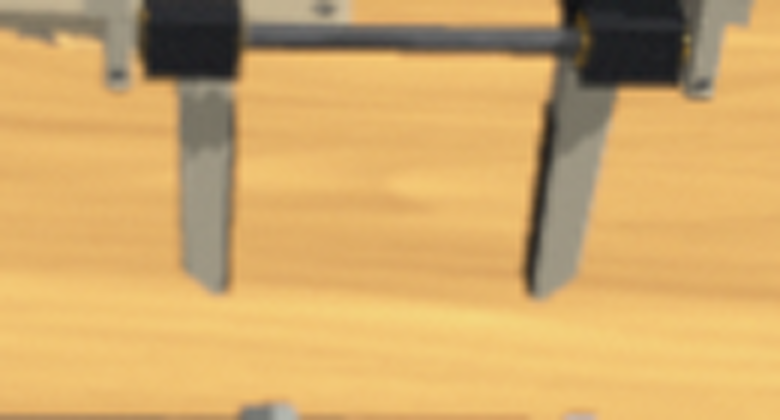

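Request:
jog_arm:
  deltas:
    - [[1.7, 0, -0.1, 0, 0, 0], [1.7, 0, -0.1, 0, 0, 0], [0, 0, 0, 0, 0, 0]]

```text
clock: 3.08
eef_pos: [520.3, 106.1, 74.1]
eef_rot: [0.481, -0.517, 0.482, 0.518]
ft_force: [-0.6, -0.8, -0.8]
gripper_width: 1.003
```

```bash
python3 - <<'E'
from h import *
o=ctrl.get_obs();print(o['eef_pos'],o['clock'])
s=ctrl.capture('scene');np.savez('scene3.npz',**s)
g=s['frame'][90:180,310:420][:,:,::-1]
cv2.imwrite('pics/s3.png',cv2.resize(g,None,fx=6,fy=6,interpolation=cv2.INTER_CUBIC))
c=dict(np.load('top1.npz'))
for rc in [(240,290),(200,285),(280,295),(240,235)]: print(rc,at_depth(c,*rc).round(1))
E
```

```text
[520.28854164 106.07057363  74.12093315] 3.0833
(240, 290) [538.7  45.5 564.9]
(200, 285) [561.6  48.9 551.4]
(280, 295) [518.5  42.9 567. ]
(240, 235) [539.1  74.8 559. ]
```

View pics/s3.png

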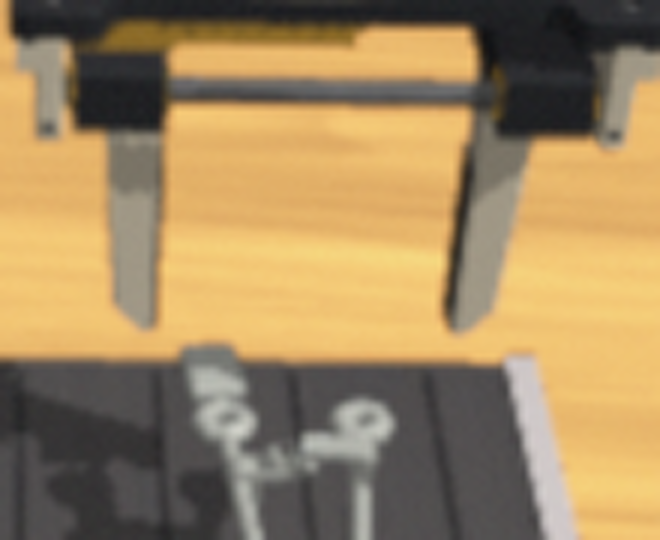

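```bash
python3 - <<'E'
from h import *
s=dict(np.load('scene3.npz'));o=ctrl.get_obs();p=o['eef_pos']
for rc in [(143,332),(142,331),(142,389),(140,389),(113,331),(112,390),(105,330),(97,350),(93,360)]: print(rc,at_depth(s,*rc).round(1))
for z in (74,90,100,105): print(z,proj(s,[p[0]+7.5,p[1]-46.5,z]))
E
```

```text
(143, 332) [533.3  51.6 105.4]
(142, 331) [534.   49.6 108.1]
(142, 389) [525.5 159.7 109.4]
(140, 389) [525.4 159.2 113.8]
(113, 331) [533.6  47.6 171.4]
(112, 390) [528.5 153.5 176.7]
(105, 330) [560.7  46.2 203.7]
(97, 350) [545.4  79.7 212.3]
(93, 360) [545.5  96.3 221. ]
74 [154.8998486  335.70055941]
90 [148.24820414 336.02434442]
100 [144.00841344 336.23056459]
105 [141.86419659 336.33480957]
```

Request:
jog_arm:
  deltas:
    - [[1.1, -0.1, 0, 0, 0, 0], [1.1, -0.1, 0, 0, 0, 0], [1.1, 0, 0, 0, 0, 0], [0, 0, 0, 0, 0, 0]]

```text
clock: 3.47
eef_pos: [521.4, 106.0, 39.5]
eef_rot: [0.481, -0.517, 0.483, 0.519]
ft_force: [-0.2, -0.9, -0.4]
gripper_width: 1.007
```

```bash
python3 - <<'E'
from h import *
o=ctrl.get_obs();print(o['eef_pos'],o['clock'],o['ft_force'])
s=ctrl.capture('scene');np.savez('scene4.npz',**s)
g=s['frame'][90:180,310:420][:,:,::-1]
cv2.imwrite('pics/s4.png',cv2.resize(g,None,fx=6,fy=6,interpolation=cv2.INTER_CUBIC))
E
```

```text
[521.44758838 106.0461174   39.47942349] 3.4667 [-0.15368562 -0.90640979 -0.36371511]
```

View pics/s4.png

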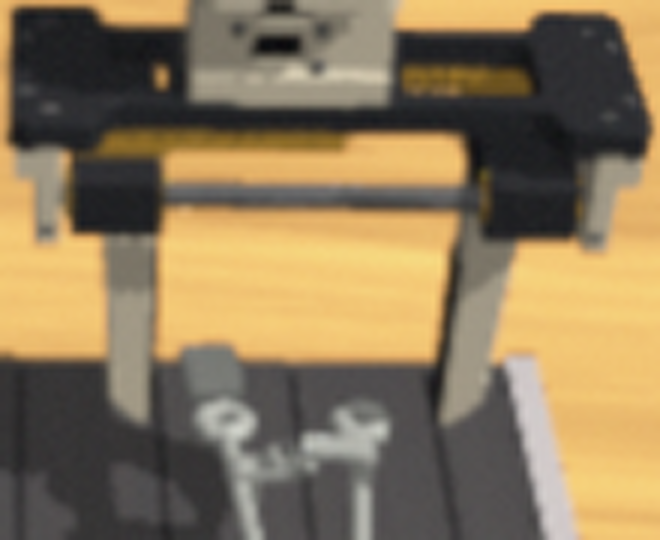

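Request:
jog_arm:
  deltas:
    - [[0, 0, 0, 0, 0, 0], [0, 0, 0, 0, 0, 0], [0, 0, 0, 0, 0, 0], [0, 0, 0, 0, 0, 0], [0, 0, 0, 0, 0, 0], [0, 0, 0, 0, 0, 0]]
  jaw: -0.36
  squeeze: 3

```text
clock: 4.02
eef_pos: [523.4, 106.2, 42.4]
eef_rot: [-0.482, 0.518, -0.482, -0.518]
ft_force: [0.6, -0.2, -0.8]
gripper_width: 0.681
```

```bash
python3 - <<'E'
from h import *
o=ctrl.get_obs();print(o['eef_pos'],o['clock'],o['ft_force'],o['gripper_width'])
s=ctrl.capture('scene');np.savez('scene5.npz',**s)
g=s['frame'][90:180,310:420][:,:,::-1]
cv2.imwrite('pics/s5.png',cv2.resize(g,None,fx=6,fy=6,interpolation=cv2.INTER_CUBIC))
E
```

```text
[523.37212568 106.18932381  42.43360874] 4.0167 [ 0.59028954 -0.20771798 -0.84220034] 0.6812972043102277
```

View pics/s5.png

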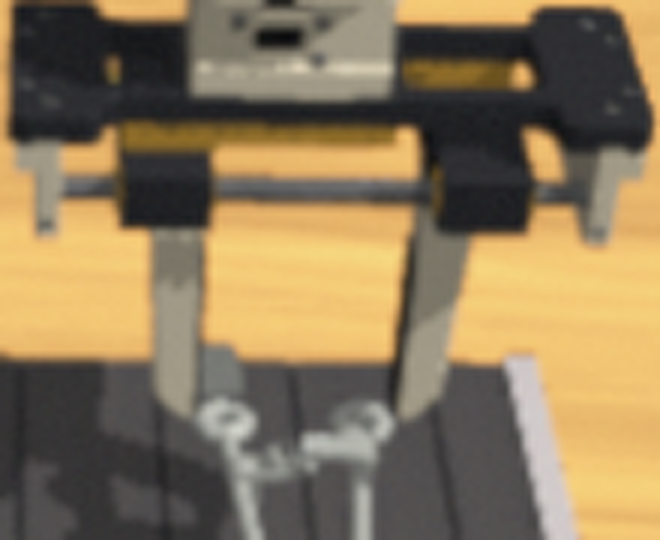

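Request:
jog_arm:
  deltas:
    - [[0, 0, 0, 0, 0, 0], [0, 0, 0, 0, 0, 0], [0, 0, 0, 0, 0, 0], [0, 0, 0, 0, 0, 0], [0, 0, 0, 0, 0, 0], [0.6, 0, 0, 0, 0, 0], [0.6, 0, 0, 0, 0, 0], [0.6, 0, 0, 0, 0, 0], [0.4, 0, 0, 0, 0, 0], [0, 0, 0, 0, 0, 0], [0, 0, 0, 0, 0, 0]]
  jaw: -1

```text
clock: 4.98
eef_pos: [522.6, 106.1, 19.5]
eef_rot: [0.481, -0.517, 0.482, 0.518]
ft_force: [0.3, -0.0, 0.0]
gripper_width: 1.0
```

```bash
python3 - <<'E'
from h import *
s5=dict(np.load('scene5.npz'))
for rc in [(157,338),(155,337),(157,380)]: print(rc,at_depth(s5,*rc).round(1))
o=ctrl.get_obs();print(o['eef_pos'],o['clock'],o['ft_force'],o['gripper_width'])
s=ctrl.capture('scene');np.savez('scene6.npz',**s)
for rc in [(165,330),(163,330),(165,385)]: print(rc,at_depth(s,*rc).round(1))
g=s['frame'][100:190,310:420][:,:,::-1]
cv2.imwrite('pics/s6.png',cv2.resize(g,None,fx=6,fy=6,interpolation=cv2.INTER_CUBIC))
E
```

```text
(157, 338) [450.   63.9  10.5]
(155, 337) [534.9  62.3  78.9]
(157, 380) [443.7 155.4  12.1]
[522.59282795 106.12878695  19.45531985] 4.9833 [ 0.30257568 -0.02710786  0.03316074] 0.9998132675539184
(165, 330) [536.   49.5  54.3]
(163, 330) [535.1  49.3  58.6]
(165, 385) [527.5 158.1  55.3]
```

View pics/s6.png

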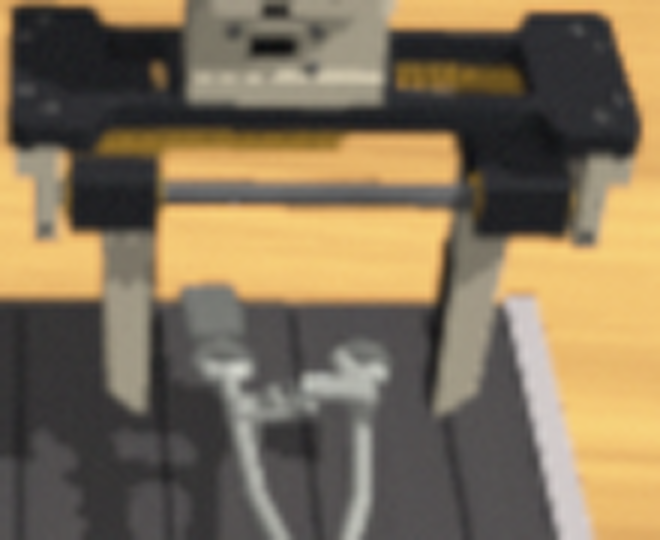

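Request:
jog_arm:
  deltas:
    - [[0.5, 0, 0, 0, 0, 0], [0, 0, 0, 0, 0, 0]]

```text
clock: 5.2
eef_pos: [523.0, 106.1, 14.6]
eef_rot: [0.482, -0.518, 0.482, 0.518]
ft_force: [-0.5, -0.8, 0.0]
gripper_width: 0.996
```

Request:
jog_arm:
  deltas:
    - [[0, 0, 0, 0, 0, 0], [0, 0, 0, 0, 0, 0], [0, 0, 0, 0, 0, 0], [0, 0, 0, 0, 0, 0], [0, 0, 0, 0, 0, 0], [0, 0, 0, 0, 0, 0], [0, 0, 0, 0, 0, 0], [0, 0, 0, 0, 0, 0], [0, 0, 0, 0, 0, 0], [0, 0, 0, 0, 0, 0]]
  jaw: 0.2
  squeeze: 15

```text
clock: 6.03
eef_pos: [522.5, 106.8, 14.9]
eef_rot: [0.482, -0.517, 0.482, 0.518]
ft_force: [-1.8, 4.7, 0.4]
gripper_width: 0.465
```

```bash
python3 - <<'E'
from h import *
o=ctrl.get_obs();print(o['eef_pos'],o['clock'],o['ft_force'],o['wrist_torque'],o['gripper_width'],o['gripper_width']*93)
s=ctrl.capture('scene');np.savez('scene7.npz',**s)
g=s['frame'][100:190,310:420][:,:,::-1]
cv2.imwrite('pics/s7.png',cv2.resize(g,None,fx=6,fy=6,interpolation=cv2.INTER_CUBIC))
E
```

```text
[522.52991467 106.82801965  14.88987437] 6.0333 [-1.78223391  4.71138396  0.40369552] [ 0.90464851  0.4939465  -0.03909243] 0.46529190365096956 43.27214703954017
```

View pics/s7.png

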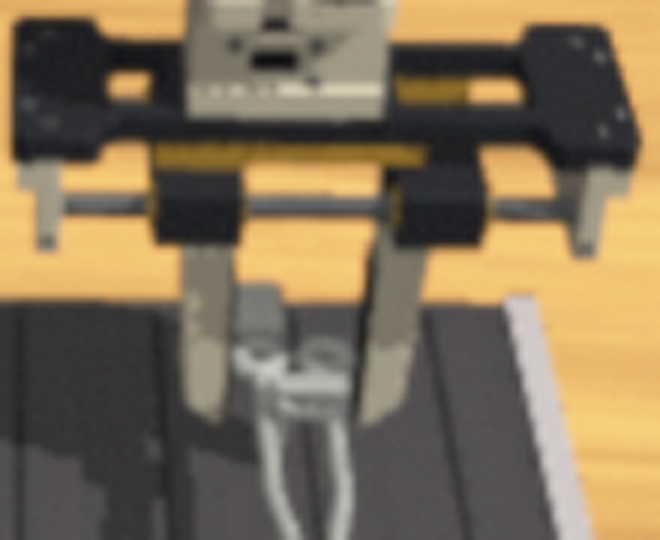

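Request:
jog_arm:
  deltas:
    - [[0, 0, 0, 0, 0, 0], [0, 0, 0, 0, 0, 0], [0, 0, 0, 0, 0, 0], [0, 0, 0, 0, 0, 0]]
  jaw: 0.3
  squeeze: 25

```text
clock: 6.42
eef_pos: [522.5, 106.8, 14.9]
eef_rot: [0.482, -0.517, 0.482, 0.518]
ft_force: [-4.0, 5.0, 1.0]
gripper_width: 0.45
```

Request:
jog_arm:
  deltas:
    - [[0, 0, 0, 0, 0, 0], [0, 0, 0, 0, 0, 0], [0, 0, 0, 0, 0, 0], [0, 0, 0, 0, 0, 0], [0, 0, 0, 0, 0, 0], [0, 0, 0, 0, 0, 0], [0, 0, 0, 0, 0, 0], [0, 0, 0, 0, 0, 0]]
  jaw: -1

```text
clock: 7.08
eef_pos: [523.2, 106.1, 15.2]
eef_rot: [-0.482, 0.518, -0.482, -0.518]
ft_force: [-0.4, 0.3, 0.0]
gripper_width: 0.963
```

```bash
python3 - <<'E'
from h import *
o=ctrl.get_obs();print(o['eef_pos'],o['clock'],o['ft_force'],o['gripper_width']*93)
s=ctrl.capture('scene');np.savez('scene8.npz',**s)
g=s['frame'][100:190,310:420][:,:,::-1]
cv2.imwrite('pics/s8.png',cv2.resize(g,None,fx=6,fy=6,interpolation=cv2.INTER_CUBIC))
E
```

```text
[523.24468511 106.06778444  15.19123325] 7.0833 [-0.42704231  0.32098589  0.02446159] 89.55427883846616
```

View pics/s8.png

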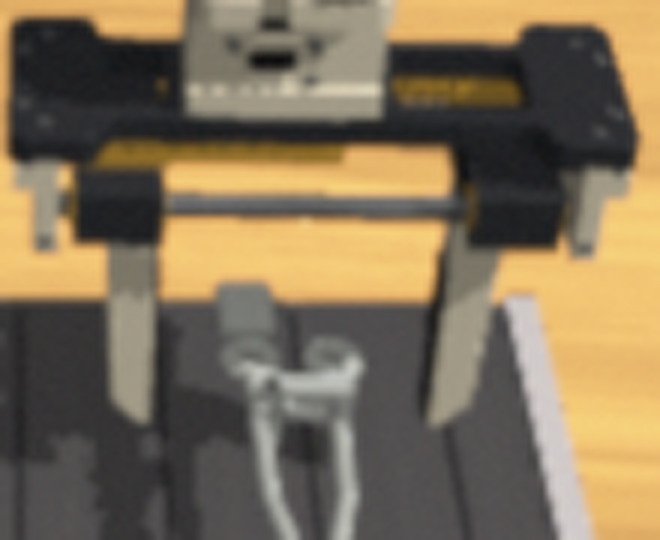

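Request:
jog_arm:
  deltas:
    - [[2, 0, 0, 0, 0, 0], [-2, 0, 0, 0, 0, 0]]

```text
clock: 7.3
eef_pos: [517.8, 105.5, 8.5]
eef_rot: [0.479, -0.515, 0.484, 0.52]
ft_force: [-2.0, -0.2, -1.6]
gripper_width: 0.999
```

That call was my mistake: its first row went 20 mm down before going back up, where I meant only to raise. The tips stay above the stage and the force is small. Now raising properly.

Request:
jog_arm:
  deltas:
    - [[0, 0, 0, 0, 0, 0], [-2, 0, 0, 0, 0, 0], [-2.5, 0, 0, 0, 0, 0], [-2.5, 0, 0, 0, 0, 0], [-2, 0, 0, 0, 0, 0], [0, 0.3, -2.5, 0, 0, 0], [0, 0.3, -2.5, 0, 0, 0], [0, 0.4, -2.5, 0, 0, 0], [0, 0.4, -2.5, 0, 0, 0], [0, 0.4, -2.5, 0, 0, 0], [0, 0.4, -2.5, 0, 0, 0], [0, 0.4, -2.5, 0, 0, 0], [0, 0.3, -1.9, 0, 0, 0], [0, 0, 0, 0, 0, 0], [0, 0, 0, 0, 0, 0]]
  jaw: 1
  squeeze: 10

```text
clock: 8.55
eef_pos: [508.6, -90.2, 105.5]
eef_rot: [-0.483, 0.517, -0.482, -0.517]
ft_force: [-0.6, 0.3, 0.8]
gripper_width: 0.012
```

```bash
python3 - <<'E'
from h import *
o=ctrl.get_obs();print(o['eef_pos'],o['clock'],o['ft_force'],o['gripper_width']*93,delta([507,-89.5,105],4.1))
c=ctrl.capture('top');s=ctrl.capture('scene');np.savez('scene9.npz',**s);np.savez('top9.npz',**c)
a=cv2.resize(c['frame'][150:300,225:300][:,:,::-1],None,fx=4,fy=4,interpolation=cv2.INTER_CUBIC)
b=cv2.resize(s['frame'][90:240,235:390][:,:,::-1],(620*480//600,480),interpolation=cv2.INTER_CUBIC)
b=cv2.resize(s['frame'][90:210,235:360][:,:,::-1],None,fx=4,fy=4,interpolation=cv2.INTER_CUBIC)
o=np.zeros((600,800,3),np.uint8);o[:,:300]=a;o[:480,300:800]=b
cv2.imwrite('pics/s9.png',o)
E
```

```text
[508.61088462 -90.21259362 105.4893505 ] 8.55 [-0.6235689   0.26437928  0.81390734] 1.0927586102513396 (array([0.05, 0.16, 0.08]), array([-0.1 , -0.01,  0.07]), array([0.05, 0.16, 0.08]))
```

View pics/s9.png

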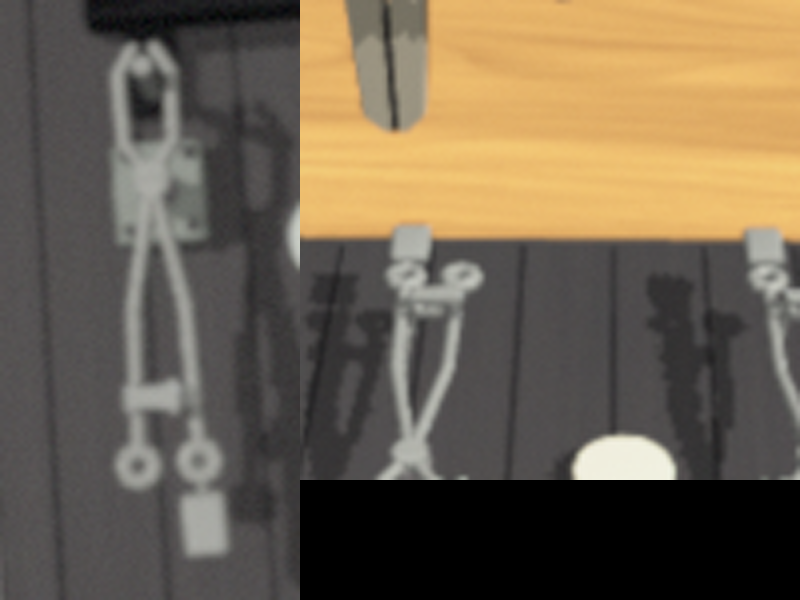

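Both rings of the first clamp now stand 15.3 px apart in the top view, the same as the held clamp when locked (15.1 px), so it is locked and free of the gripper. Next I check that the fingertip lies over the held tab.

```bash
python3 - <<'E'
from h import *
s=dict(np.load('scene9.npz'));p=ctrl.get_obs()['eef_pos']
print('pred tip (z+27)',proj(s,[p[0]+7.5,p[1],p[2]+27]),'seen',90+130/4,235+93.5/4)
print('tab centre seen',90+243/4,235+111/4,'pred tip centre at z62',proj(s,[p[0],p[1],62]), 'at 507,-89.5',proj(s,[507,-89.5,62]))
print('tab now',at_z(s,90+243/4,235+111/4,62))
for rc in [(120,258),(118,256),(119,260)]: print(at_depth(s,*rc).round(1))
E
```

```text
pred tip (z+27) [122.36362358 259.43139678] seen 122.5 258.375
tab centre seen 150.75 262.75 pred tip centre at z62 [149.92712631 262.59881384] at 507,-89.5 [149.47114074 262.37024026]
tab now [511.25866096 -88.01369026  62.        ]
[519.  -90.5 139.3]
[521.3 -93.5 145. ]
[518.7 -86.5 141.6]
```

Request:
jog_arm:
  deltas:
    - [[2, 0, 0.1, 0, 0, 0], [2, 0, 0, 0, 0, 0], [1.8, 0, 0, 0, 0, 0], [0, 0, 0, 0, 0, 0], [0, 0, 0, 0, 0, 0]]

```text
clock: 9.07
eef_pos: [507.2, -87.1, 46.4]
eef_rot: [0.481, -0.517, 0.482, 0.519]
ft_force: [0.1, 0.5, 0.7]
gripper_width: 0.002
```

Request:
jog_arm:
  deltas:
    - [[0.3, 0, 0, 0, 0, 0], [0.3, 0, 0, 0, 0, 0], [0.3, 0, 0, 0, 0, 0], [0.3, 0, 0, 0, 0, 0], [0, 0, 0, 0, 0, 0], [0, 0, 0, 0, 0, 0]]

```text
clock: 9.57
eef_pos: [508.0, -88.4, 35.1]
eef_rot: [0.482, -0.518, 0.482, 0.518]
ft_force: [-0.4, 0.3, 0.3]
gripper_width: 0.006
```

```bash
python3 - <<'E'
from h import *
o=ctrl.get_obs();print(o['eef_pos'],o['clock'],o['ft_force'])
s=ctrl.capture('scene');np.savez('scene10.npz',**s)
g=s['frame'][110:210,220:330][:,:,::-1]
cv2.imwrite('pics/s10.png',cv2.resize(g,None,fx=6,fy=6,interpolation=cv2.INTER_CUBIC))
E
```

```text
[508.03664081 -88.43648787  35.11840834] 9.5667 [-0.38217122  0.31458086  0.34846298]
```

View pics/s10.png

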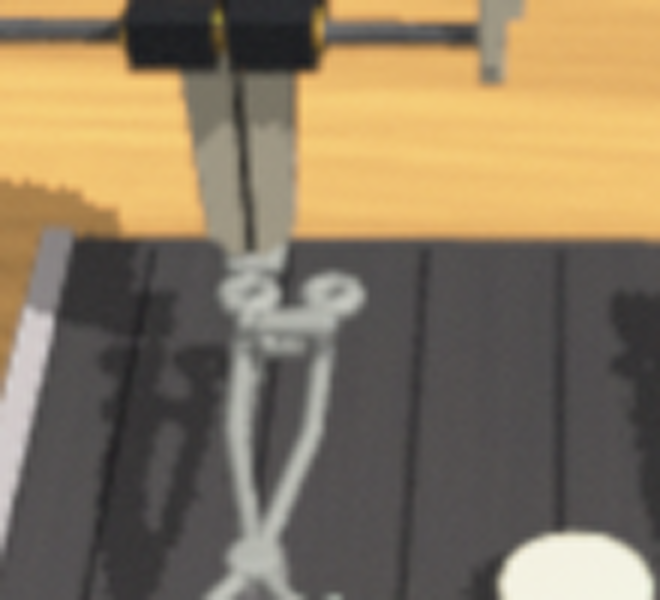

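Request:
jog_arm:
  deltas:
    - [[0.2, 0, 0, 0, 0, 0], [0.2, 0, 0, 0, 0, 0], [0.1, 0, 0, 0, 0, 0], [0, 0, 0, 0, 0, 0]]

```text
clock: 9.95
eef_pos: [508.2, -88.5, 30.0]
eef_rot: [-0.482, 0.518, -0.482, -0.518]
ft_force: [0.1, -0.0, 2.3]
gripper_width: 0.005
```

Request:
jog_arm:
  deltas:
    - [[0.2, 0, 0, 0, 0, 0], [0.1, 0, 0, 0, 0, 0], [0, 0, 0, 0, 0, 0], [0, 0, 0, 0, 0, 0]]

```text
clock: 10.28
eef_pos: [508.4, -88.5, 27.3]
eef_rot: [-0.482, 0.518, -0.482, -0.518]
ft_force: [-0.0, -1.7, 2.2]
gripper_width: 0.005
```

```bash
python3 - <<'E'
from h import *
o=ctrl.get_obs();print(o['eef_pos'],o['clock'],o['ft_force'])
s=ctrl.capture('scene');np.savez('scene11.npz',**s)
g=s['frame'][110:210,220:330][:,:,::-1]
cv2.imwrite('pics/s11.png',cv2.resize(g,None,fx=6,fy=6,interpolation=cv2.INTER_CUBIC))
E
```

```text
[508.37418235 -88.48635966  27.30026943] 10.2833 [-0.01720299 -1.71937875  2.17410985]
```

View pics/s11.png

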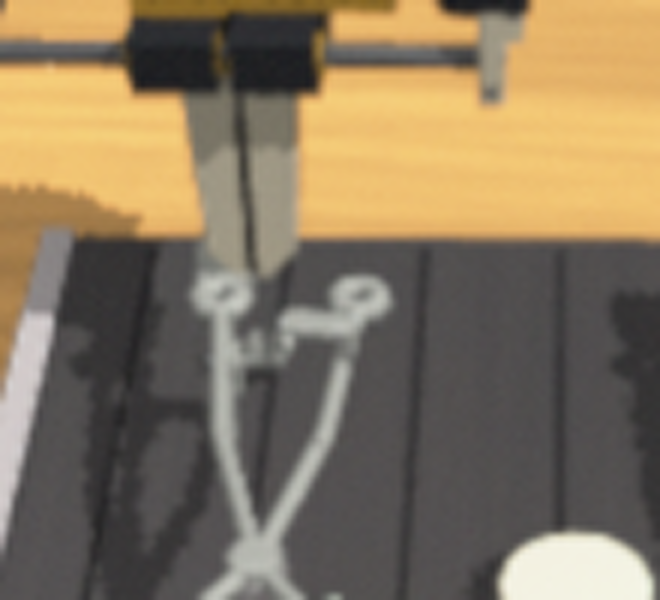

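Request:
jog_arm:
  deltas:
    - [[-0.4, 0, 0, 0, 0, 0], [-0.6, 0, 0, 0, 0, 0], [-1.5, 0, 0, 0, 0, 0], [-2.5, 0, 0, 0, 0, 0], [-2.5, 0, 0, 0, 0, 0], [-1.5, 1.5, 0, 0, 0, 0], [0, 3, 0, 0, 0, 0], [0, 3, 0, 0, 0, 0], [0, 3, 0, 0, 0, 0], [0, 2, 0, 0, 0, 0], [0, 0, 0, 0, 0, 0], [0, 0, 0, 0, 0, 0]]

```text
clock: 11.33
eef_pos: [383.2, -97.5, 117.6]
eef_rot: [-0.482, 0.518, -0.482, -0.517]
ft_force: [0.1, 0.1, 0.0]
gripper_width: 0.004
```

```bash
python3 - <<'E'
from h import *
o=ctrl.get_obs();print(o['eef_pos'],o['clock'],o['ft_force'])
c=ctrl.capture('top');s=ctrl.capture('scene');np.savez('scene12.npz',**s);np.savez('top12.npz',**c)
a=cv2.resize(c['frame'][80:300,220:410][:,:,::-1],None,fx=2.5,fy=2.5,interpolation=cv2.INTER_CUBIC)
b=cv2.resize(s['frame'][130:330,190:440][:,:,::-1],None,fx=2.4,fy=2.4,interpolation=cv2.INTER_CUBIC)
cv2.imwrite('pics/t12.png',a);cv2.imwrite('pics/s12.png',b)
# tray shift: difference to start in tray region
for n,r in (('top',(88,158,243,370)),('scene',(245,320,232,395))):
    A=dict(np.load(n+'0.npz'))['frame'];B=dict(np.load(n+'12.npz'))['frame'];f=lambda X:cv2.cvtColor(X[r[0]:r[1],r[2]:r[3]],cv2.COLOR_RGB2GRAY).astype(np.float32)
    print(n,cv2.phaseCorrelate(f(A),f(B)))
E
```

```text
[383.18728419 -97.52356891 117.62549562] 11.3333 [0.10671818 0.05508642 0.03714309]
top ((-0.01392367026575414, -0.12038810205218908), 0.8983856457182102)
scene ((-0.010294689921849454, 0.49860117693891226), 1.00262789577908)
```

View pics/t12.png

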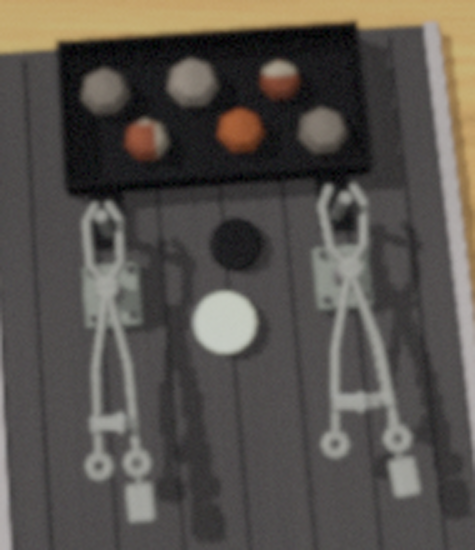

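View pics/s12.png

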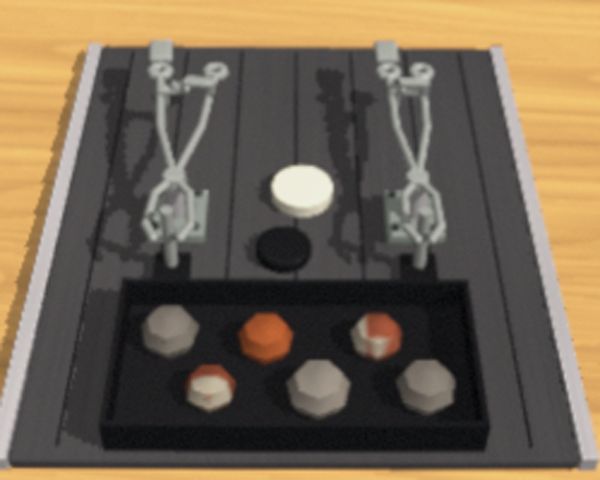

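The pictures show the first clamp closed on its post (rings 15 px apart in the top view). The second is fully open (about 25 px), the tray is in place, and the gripper is clear. Handing in.

```bash
python3 -c "
from h import *
print(ctrl.close_job(), ctrl.get_obs()['clock'])"
```

```text
the job is handed in; nothing more can be done
the job is handed in; nothing more can be done
```

The job is done and handed in, with the arm's clock at about 11.4 s. I squeezed the open clamp (left, y ≈ +106 mm) to its stop with up to 25 N, then let go, and it stayed locked. Only after that did I press the other clamp's release tab down about 8 mm; its handles sprang open, and I moved clear.

**Last checks**
- **First clamp:** its rings are 15.3 px apart in the top view, against 15.1 px for the clamp that was locked at the start.
- **Released clamp:** its rings are 22.9 px apart in the scene view, against 22.8 px for the clamp that started open. In the top view they are about 25 px apart, against about 26 px.
- **Tray:** it shifted 0.1 px in the top view and 0.5 px in the scene view, about 1 mm at most. The wrist force read about 0 N with the gripper clear.

**What disagreed or went wrong**
- **TCP height:** the reported TCP height was about 27 mm lower than the fingertips seen by the scene camera. A gentle trial close at the reported height missed the rings, so I went by the camera.
- **Camera positions:** the two cameras differed by about 5 to 7 mm in x. I went by the scene camera, which agreed with the gripper.
- **Squeeze reading:** the gripper read 42–43 mm at the stop instead of 45 mm, probably because the fingers flex.
- **My error:** one row sent the gripper 20 mm down instead of up beside the first clamp. The force read only about 2 N and nothing seemed to be touched.

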